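# Switch on the hot plate from its tilting key panel

### The arm

A 6-joint arm with a two-finger parallel gripper is mounted at the origin on a cart in front of the work surface, level with it; the furniture and walls round the work are solid. World frame = base frame: x ahead of the robot, y to its left, z up, the work surface at z = 0. Lengths are in m, angles in rad, forces in N, time in s.
With the tool pointing down it reaches from about 0.3 to 0.875 m from the base axis. Payload 4.2 kg.
Tool frame: the origin (TCP) lies between the finger pads; the fingertips stand tcp_to_tips ahead of it and the grasp point (between the pads) lies 6 mm ahead of it (tcp_to_tips is the distance from the TCP to the fingertips, in m); z points along the fingers, y is the line along which they close (so a half turn about z gives the same grasp; the last joint's range is limited). The gripper opens to 85 mm and grips with 20 to 120 N. Pads are 22 mm wide; open, the fingers measure 114 mm over their backs; the gripper's body (76 mm by 85 mm) begins 54 mm behind the grasp point. The pads swing forward as they close: fully open they stand 13 mm farther back than shut.
Start: joints at [-1.185, 0.32, 1.565, -0, 1.257, -0.02], TCP at [0.227, -0.528, 0.234] pointing down, gripper open.
Joint ranges: [-3.11, 3.11], [-0.84, 2.01], [0.21, 2.61], [-1.34, 4.49], [0.05, 2.63], [-2.56, 2.56]. Speed limits (rad/s): [2.57, 2.57, 3.14, 3.14, 3.14, 3.14].

### API

Orientations are given as a unit quaternion [x, y, z, w].
In Python, from workcell import sense, get_image, sign_off, tcp_to_tips gives the robot as it stands.
- The arm moves only by the tool jog_arm, never from a script. Its argument "series" is a list of rows, each a list of 7 numbers: the turn, a rotation vector about the world's x, y, z in degrees, then the shift along the world's x, y, z in m, then the closure, from -1 (fully open) to 1 (shut). A call has 1 to 10 rows; each row is the pose to reach, as a shift and turn from the pose commanded when the call began; what a row does not reach only later rows make up. A row lasts 1/8 s, in which the tool goes at most 62.5 mm and 10.7 degrees, less where a joint would pass 70% of its speed; a pose out of reach is approached as far as the arm can. A call with a gripper value outside its range is refused whole. The fingers move at their own pace and stop on an object; the grip force is fixed at half the most. Time passes only in rows, so rows that repeat a pose let the fingers close. It gives the time, the measured TCP pose, the force, the opening and the grip force at its end, in the units of the state.
- sense(): the state, without advancing time (a new reading comes with each control period).
- get_image(name): name is "scene" or "top" or "wrist"; returns a dict with "color" (400x640x3 uint8, red, green, blue), "fov_y" (degrees; the focal length in pixels is half the picture's height over the tangent of half this angle, whatever the lens; pixels are square), "cx", "cy" (the principal point, pixels), "distortion" ([k1, k2, p1, p2, k3] as OpenCV has them; the pictures are not rectified), "cam_to_world" (4x4, takes a point from camera to world coordinates); the wrist camera has in their place "hand_eye" (4x4, takes a point from camera to tool coordinates, whose origin is the TCP and whose axes are the flange's). Camera axes: x right, y up, looking along -z (the intrinsics and any distortion apply to the point x, -y, -z); pixel columns grow to the right and rows downward; lengths in m; the calibration is good to about 2 mm. A picture is of the moment at which its call begins: read the wrist's pose just before it. There is no depth.
- sign_off(): hands the job in; it is judged then, once.
The state is a dict: "t": time; "q": joint angles; "joint_vel": joint speeds; "joint_torque": joint torques, N m; "tcp_pos": TCP position; "eef_rot": TCP orientation; "wrist_force": force on the tool from outside, world axes, zero at the start; "wrist_torque": the same for the moment, N m; "width": finger opening in m; "gripper_force": force on a finger pad.
Only numpy, scipy, OpenCV 4.12 (cv2) and the standard library are available. Lean on these libraries where they do the work, as an engineer would, in place of code of your own. Each camera call takes 0.05 s, during which the arm holds its last target. There are 200 camera calls.

### The job

Switch on the hot plate under the small moka pot from its control console: press the round key, then the square key, then the long bar key, one at a time, each fully down to its stop and held there for about a second, and let go before the next. Press squarely and gently, without leaning on the console, and do not press the cross-shaped cancel key. Leave the moka pot, the mug and the other things where they stand.

Things in the scene. Friction and masses are not known exactly. Their poses are not given: they have to be found in the camera images.
- console: Console fixed to the worktop: aluminium base 150 mm deep (x), 260 mm wide (y), 50 mm high, a grey key panel on top. Origin: centre of the underside; x to its back (away from the robot), y to its left, z up. A row of four black keys lies across the panel, from left to right: square, cross, round, bar; 62 mm apart.
- panel_hinge (a point): Middle of the hinge line at the panel's front edge (console axes; x = -70, z = 50 mm). The panel, 135 x 260 x 12 mm, leans up from it to the back by 15 to 35 degrees, each time different and NOT reported: see or feel it. The hinge is too stiff to yield, but the panel sits on rubber that gives 1 mm per 8 N. Its underside passes through the line, its face is 12 mm above that.
- panel_left (a point): Left end of the hinge line, 130 mm from its middle, on the console's base (it does not lean with the panel). The panel's face is bare from 0 to 40 mm and from 100 to 135 mm up the slope from the hinge line. All keys are centred 70 mm up the slope and move square to the panel; a press not square to it strikes the panel first.
- key_round (a joint): how far the round key is pressed (m): 0 = fully up, 0.011 = bottomed. 36 mm across, 31 mm right of the panel's middle. Each key's flat top stands 15 mm above the panel's face when up, 4 mm when bottomed. All keys: 0.6 N/mm spring and 2 N friction; moves from 2 N, bottoms at 8.6 N, and let go comes up only to about 0.0035 and stays (has been pressed).
- key_square (a joint): how far the square key is pressed (m): 0 = fully up, 0.011 = bottomed. 34 x 34 mm, 93 mm left of the panel's middle. Height, spring and friction as the round key.
- key_bar (a joint): how far the long bar key is pressed (m): 0 = fully up, 0.011 = bottomed. 48 mm long up the slope, 16 mm wide, 93 mm right of the panel's middle. Height, spring and friction as the round key.
- key_cross (a joint): how far the cross-shaped cancel key is pressed (m): 0 = fully up, 0.011 = bottomed. 40 x 40 mm, arms 13 mm wide, 31 mm left of the panel's middle. It is to stay up; once pushed it does not come back fully.
- moka_pot: Small grey moka pot, 99 x 63 x 117 mm, loose, standing on a flat black hot plate (154 x 135 x 18 mm, fixed) to the left of the console. Origin: centre of its underside.
- spice_jar: Glass spice jar with an orange cap, 67 mm across, 158 mm high, loose, at the back left. Origin: centre of its underside.
- herb_jar: Glass jar with a dark green cap, 47 mm across, 128 mm high, loose, at the front left. Origin: centre of its underside.
- red_mug: Red mug, 84 x 120 x 92 mm, loose, at the back right. Origin: centre of its underside.
- lemon: Lemon, 71 x 53 x 51 mm, loose, at the front right. Origin: underside.

How it is judged:
By the outcome, as a careful person would: the job done as asked, in the order asked, and still so for the second after the job is handed in, with the robot touching nothing.
It also fails if it takes over 61 s, if anything falls off the work surface, if the arm or the gripper's body presses on something with over 40 N, if the wrist force passes 120 N, or if a joint passes its speed limit or range.

## Working session

There is one attempt and no reset: what is moved stays moved. The work goes in short steps, Python scripts to look and compute and a tool call to move; the robot and the scene stay as the last step left them, time stands still between calls to the robot, and variables do not carry over. Pictures are saved under pics/ and viewed, at most 10 in all, crops included, and the job is handed in when it is done.

Besides the shell and the picture viewer there is one more tool, called after "Request:" as name(argument=value, ...) on one line, values as JSON. jog_arm: Moves the arm, as the interface text tells. Its arguments: {"type":"object","properties":{"series":{"type":"array","items":{"type":"array","items":{"type":"number"}}}},"required":["series"]}

```bash
mkdir -p pics; python3 - <<'E'
from workcell import *
import cv2
s=sense();print(s['t'],s['tcp_pos'],s['eef_rot'],s['width'],tcp_to_tips)
for n in("scene","top"):
    g=get_image(n);cv2.imwrite(f"pics/{n}0.png",g["color"][...,::-1])
    print(n,g["fov_y"],g["cx"],g["cy"],g["distortion"],g["cam_to_world"])
E
```

```text
0.0 [ 0.22678962 -0.527874    0.23265337] [ 9.79488796e-01  2.01496601e-01 -1.64044766e-04 -8.89609867e-04] 0.08545686825284345 0.025
scene 47.11247857080395 318.9799637176485 201.94990600472778 [-0.07874757  0.          0.          0.          0.        ] [[-0.29827578  0.64541546 -0.70318592 -0.5200495 ]
 [-0.95444247 -0.19517545  0.22571245  0.34519392]
 [ 0.00843367  0.73847507  0.67422804  1.0985345 ]
 [ 0.          0.          0.          1.        ]]
top 50.36112562392344 328.4012878287667 197.5960910118709 [0.01652862 0.         0.         0.         0.        ] [[-1.17825758e-02  9.88951651e-01 -1.47769423e-01  3.44201450e-01]
 [-9.99927175e-01 -1.20390092e-02 -8.41041893e-04  2.66887315e-02]
 [-2.61074721e-03  1.47748752e-01  9.89021481e-01  1.30629956e+00]
 [ 0.00000000e+00  0.00000000e+00  0.00000000e+00  1.00000000e+00]]
```

View pics/scene0.png

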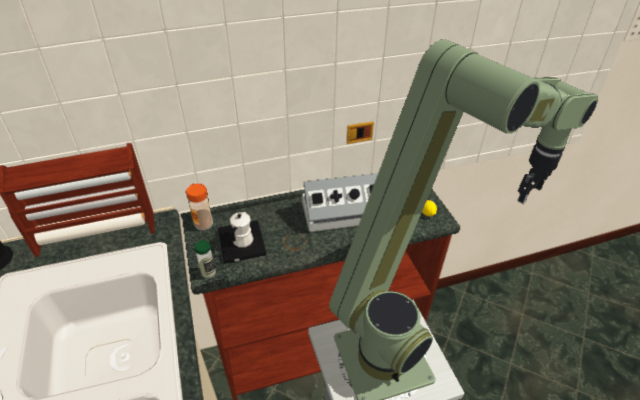

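View pics/top0.png

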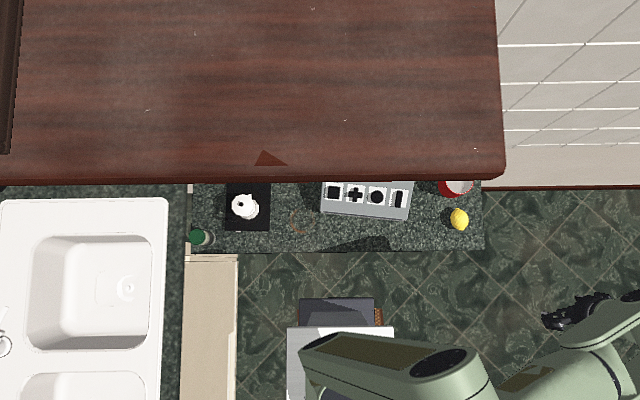

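The scene picture shows the console at about (345,203), with the arm hiding its right end. The top picture shows the keys at about square (334,193), cross (355,195), round (377,197) and bar (398,199), and an overhead cabinet covering everything above row 180. I'll enlarge both.

```bash
python3 - <<'E'
import cv2,numpy as np
a=cv2.imread("pics/top0.png")[170:230,310:420];b=cv2.imread("pics/scene0.png")[165:240,295:405]
a=cv2.resize(a,None,fx=7,fy=5*7/5,interpolation=cv2.INTER_CUBIC)
cv2.imwrite("pics/topc.png",a);cv2.imwrite("pics/scenec.png",cv2.resize(b,None,fx=7,fy=7,interpolation=cv2.INTER_CUBIC))
E
```

```text
(no output)
```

View pics/topc.png

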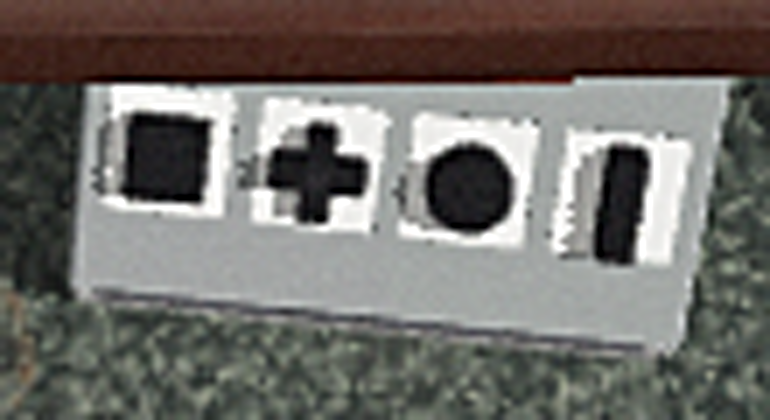

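View pics/scenec.png

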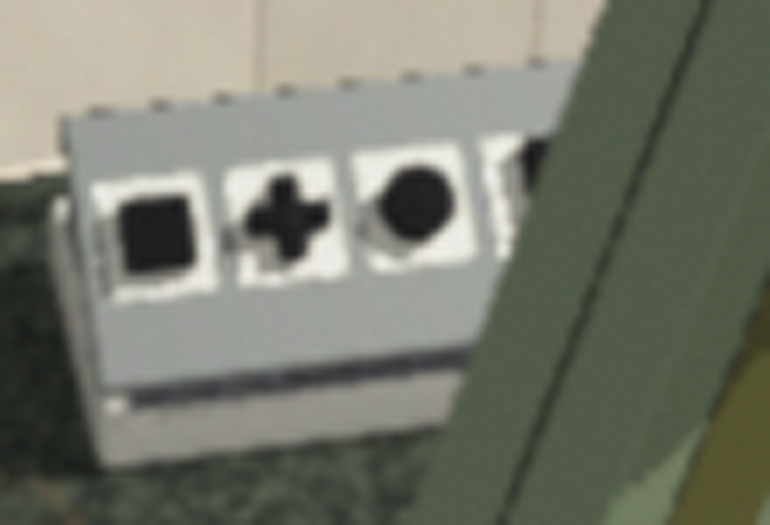

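The top crop shows the key tops at square (168,158), cross (319,172), round (470,188) and bar (622,204). The scene crop shows them at (157,234), (287,217) and (417,204), the panel's rear-left corner at (65,118) and its front-left corner at (103,388). I'll fit the pose and the lean to these.

```bash
cat > h.py <<'E'
import numpy as np,cv2
from scipy.optimize import least_squares
from scipy.spatial.transform import Rotation as R
def proj(P,g,c2w):
    f=200/np.tan(np.radians(g["fov_y"]/2))
    w2c=np.diag([1,-1,-1,1])@np.linalg.inv(c2w)
    return cv2.projectPoints(np.array(P,float),cv2.Rodrigues(w2c[:3,:3])[0],w2c[:3,3],np.array([[f,0,g["cx"]],[0,f,g["cy"]],[0,0,1]]),np.array(g["distortion"]))[0][:,0]
def pan(p,s,y,n):  # p=x,y,yaw,lean ; s up slope, n off underside
    c,d=np.cos(p[3]),np.sin(p[3])
    return con(p,-.07+s*c-n*d,y,.05+s*d+n*c)
def con(p,X,Y,Z):
    c,d=np.cos(p[2]),np.sin(p[2]); return np.array([p[0]+c*X-d*Y,p[1]+d*X+c*Y,Z])
def axes(p): return R.from_euler('z',p[2])*R.from_euler('y',-p[3]) # cols: upslope,left,normal
KY=dict(square=.093,cross=.031,round=-.031,bar=-.093)
E
python3 - <<'E'
from h import *
from workcell import get_image
gs={n:get_image(n) for n in("top","scene")}
K=[.093,.031,-.031,-.093]
pt=lambda p:[pan(p,.07,y,.027) for y in K]
ps=lambda p:[pan(p,.07,y,.027) for y in K[:3]]+[pan(p,.135,.13,.012),pan(p,0,.13,.012)]
ut=(np.array([(168,158),(319,172),(470,188),(622,204)])+.5)/7-.5+[310,170]
us=(np.array([(157,234),(287,217),(417,204),(65,118),(103,388)])+.5)/7-.5+[295,165]
f=lambda p:np.r_[(proj(pt(p),gs["top"],gs["top"]["cam_to_world"])-ut).ravel(),(proj(ps(p),gs["scene"],gs["scene"]["cam_to_world"])-us).ravel()]
r=least_squares(f,[.6,0,-.1,.4]);p=r.x
print(p,np.degrees(p[2:]),r.fun.reshape(-1,2).round(2).tolist())
print(np.sqrt(np.diag(np.linalg.inv(r.jac.T@r.jac)))*.5)
for k,y in KY.items(): print(k,pan(p,.07,y,.027))
print("normal",axes(p).as_matrix()[:,2])
np.save("p.npy",p)
E
```

```text
[ 0.54693206 -0.08276986 -0.12397926  0.45086725] [-7.10348847 25.83279071] [[0.31, -0.18], [0.3, 0.21], [0.34, 0.32], [0.29, 0.43], [0.03, -0.75], [0.14, -0.45], [0.02, -0.7], [-1.2, 0.87], [-0.6, 0.3]]
[0.00096903 0.00054467 0.00825543 0.02193596]
square [0.53981633 0.01183624 0.10480412]
cross [ 0.5321493  -0.04968788  0.10480412]
round [ 0.52448226 -0.11121199  0.10480412]
bar [ 0.51681522 -0.1727361   0.10480412]
normal [-0.43240168  0.05388521  0.90006954]
```

```bash
cat >> h.py <<'E'
def goal(p,s,y,h,tip=.025):  # tips at height h above face
    A=axes(p).as_matrix(); Rt=R.from_matrix(np.c_[A[:,1],A[:,0],-A[:,2]])
    return pan(p,s,y,.012+h+tip),Rt
def delta(p,s,y,h,st):
    P,Rt=goal(p,s,y,h); q=R.from_quat(st["eef_rot"])
    return (Rt*q.inv()).as_rotvec(degrees=True).round(2),(P-st["tcp_pos"]).round(4)
E
python3 - <<'E'
from h import *
from workcell import *
p=np.load("p.npy");s=sense()
print(goal(p,.05,-.031,.115)[0],delta(p,.05,-.031,.115,s))
print(get_image("wrist")["hand_eye"])
E
```

```text
[ 0.45256883 -0.10225025  0.20859788] (array([-16.27, -21.65,  58.59]), array([ 0.2257,  0.4258, -0.0244]))
[[ 8.26738288e-04  9.46980904e-01  3.21288785e-01  8.30005830e-02]
 [ 9.99999099e-01 -1.12280895e-03  7.36225788e-04  3.27699388e-04]
 [ 1.05793768e-03  3.21287887e-01 -9.46980979e-01 -1.40782517e-01]
 [ 0.00000000e+00  0.00000000e+00  0.00000000e+00  1.00000000e+00]]
```

Request:
jog_arm(series=[[-2, -3, 8, 0.03, 0.06, 0.02, 1], [-4, -6, 16, 0.06, 0.12, 0.03, 1], [-6, -8, 23, 0.09, 0.17, 0.03, 1], [-8, -11, 30, 0.115, 0.22, 0.03, 1], [-10, -13.5, 37, 0.14, 0.27, 0.02, 1], [-12, -16.5, 44, 0.17, 0.32, 0.01, 1], [-14, -19, 51, 0.2, 0.37, -0.01, 1], [-16.27, -21.65, 58.59, 0.2257, 0.4258, -0.0244, 1], [-16.27, -21.65, 58.59, 0.2257, 0.4258, -0.0244, 1], [-16.27, -21.65, 58.59, 0.2257, 0.4258, -0.0244, 1]])

```text
t: 1.5
tcp_pos: [0.4529, -0.1025, 0.2095]
eef_rot: [0.73, 0.645, 0.148, 0.168]
wrist_force: [0.9, -0.3, 0.6]
width: -0.0004
gripper_force: 0.0
```

```bash
python3 - <<'E'
from h import *
from workcell import *
p=np.load("p.npy");s=sense();g=get_image("wrist")
import pickle;pickle.dump((s,g),open("w1.pkl","wb"))
print(s["t"],s["tcp_pos"],delta(p,.05,-.031,.115,s),s["width"],s["wrist_force"])
T=np.eye(4);T[:3,:3]=R.from_quat(s["eef_rot"]).as_matrix();T[:3,3]=s["tcp_pos"]
for k,y in KY.items(): print(k,proj([pan(p,.07,y,.027)],g,T@g["hand_eye"]))
cv2.imwrite("pics/w1.png",g["color"][...,::-1])
E
```

```text
1.5 [ 0.45289191 -0.10254828  0.20947102] (array([ 0.03,  0.08, -0.02]), array([-0.0003,  0.0003, -0.0009])) -0.00035416068169057515 [ 0.87956204 -0.33006461  0.59239636]
square [[338.23118113  44.72452647]]
cross [[336.41158908 121.77397951]]
round [[334.88254244 187.53113834]]
bar [[333.57590948 244.49494664]]
```

View pics/w1.png

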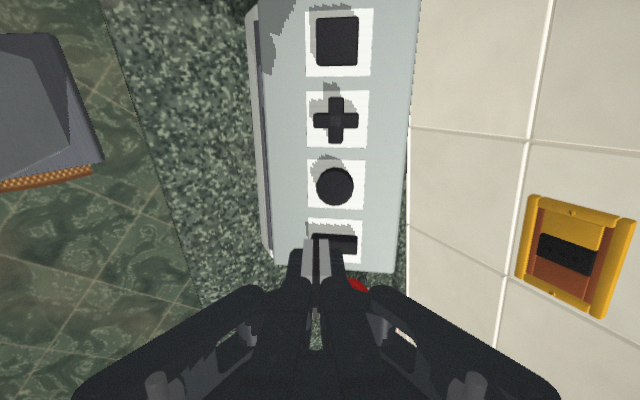

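The wrist view shows the square at (337,41), the cross at (336,120), the round at (334.5,186.5), and the panel's rear-right corner at (394,273). The predictions are within 1–3 px, so I'll refit with these added.

```bash
python3 - <<'E'
from h import *
from workcell import get_image
import pickle
s,gw=pickle.load(open("w1.pkl","rb"))
T=np.eye(4);T[:3,:3]=R.from_quat(s["eef_rot"]).as_matrix();T[:3,3]=s["tcp_pos"]
# sub-pixel key centroids from dark blobs
c=gw["color"].max(2);m=(c<60).astype(np.uint8);m[:, :290]=0;m[:,385:]=0;m[225:]=0
n,l,st,ce=cv2.connectedComponentsWithStats(m);kw=[(ce[i],st[i,4]) for i in range(1,n) if st[i,4]>500];print(kw)
uw=np.array([k[0] for k in sorted(kw,key=lambda k:k[0][1])]+[(394,273)])
gs={n:get_image(n) for n in("top","scene")}
K=[.093,.031,-.031,-.093]
ut=(np.array([(168,158),(319,172),(470,188),(622,204)])+.5)/7-.5+[310,170]
us=(np.array([(157,234),(287,217),(417,204),(65,118),(103,388)])+.5)/7-.5+[295,165]
def res(p,w):
    k=[pan(p,.07,y,.027) for y in K]
    a=proj(k,gs["top"],gs["top"]["cam_to_world"])-ut
    b=proj(k[:3]+[pan(p,.135,.13,.012),pan(p,0,.13,.012)],gs["scene"],gs["scene"]["cam_to_world"])-us
    d=proj(k[:3]+[pan(p,.135,-.13,.012)],gw,T@gw["hand_eye"])-uw
    return np.r_[w[0]*a.ravel(),w[0]*b.ravel(),w[1]*d.ravel()]
for w in((1,.5),(.01,1),(1,1)):
    r=least_squares(res,[.547,-.083,-.124,.45],args=(w,));p=r.x
    print(w,p.round(4),np.degrees(p[2:]).round(2),r.fun[-8:].round(2))
    if w[1]==.5:np.save("p2.npy",p)
E
```

```text
[(array([336.81390593,  40.86349693]), np.int32(1956)), (array([335.59802956, 119.69359606]), np.int32(1015)), (array([334.49810964, 185.85066163]), np.int32(1058))]
(1, 0.5) [ 0.5493 -0.0816 -0.1152  0.5312] [-6.6  30.44] [ 0.26  0.57  0.25  0.55  0.28  0.92 -0.33 -1.18]
(0.01, 1) [ 0.5501 -0.0807 -0.1184  0.5682] [-6.78 32.56] [ 0.26 -0.82  0.04  0.03 -0.06  1.48 -0.11 -0.48]
(1, 1) [ 0.5498 -0.0811 -0.1166  0.5557] [-6.68 31.84] [ 0.32 -0.08  0.21  0.46  0.21  1.66 -0.2  -1.14]
```

```bash
python3 - <<'E'
from h import *
from workcell import *
p=np.load("p2.npy");s=sense()
for h in(.05,.010): print(delta(p,.02,0,h,s))
print("n",axes(p).as_matrix()[:,2], "slope",axes(p).as_matrix()[:,0],"left",axes(p).as_matrix()[:,1])
E
```

```text
(array([-0.52, -4.44,  0.66]), array([ 0.0002,  0.0335, -0.0747]))
(array([-0.52, -4.44,  0.66]), array([ 0.0203,  0.0311, -0.1092]))
n [-0.50324849  0.05823165  0.86217749] slope [ 0.8564629  -0.09910263  0.50660633] left [0.11494457 0.99337191 0.        ]
```

Request:
jog_arm(series=[[-0.5, -4.4, 0.6, 0.0, 0.03, -0.04, 1], [-0.5, -4.4, 0.6, 0.0, 0.0335, -0.0747, 1], [-0.5, -4.4, 0.6, 0.01, 0.0325, -0.092, 1], [-0.5, -4.4, 0.6, 0.0175, 0.0315, -0.1045, 1], [-0.5, -4.4, 0.6, 0.0203, 0.0311, -0.1092, 1], [-0.5, -4.4, 0.6, 0.0203, 0.0311, -0.1092, 1]])

```text
t: 2.4
tcp_pos: [0.4732, -0.0728, 0.0999]
eef_rot: [0.721, 0.642, 0.174, 0.195]
wrist_force: [-0.6, 0.1, 0.1]
width: 0.0004
gripper_force: 0.0
```

Request:
jog_arm(series=[[0, 0, 0, 0.0015, -0.0002, -0.0026, 1], [0, 0, 0, 0.0025, -0.0003, -0.0043, 1], [0, 0, 0, 0.0025, -0.0003, -0.0043, 1]])

```text
t: 2.78
tcp_pos: [0.4755, -0.0718, 0.0957]
eef_rot: [0.72, 0.643, 0.174, 0.195]
wrist_force: [-0.9, 0.5, -0.3]
width: -0.0002
gripper_force: 0.0
```

Request:
jog_arm(series=[[0, 0, 0, 0.001, -0.0001, -0.0017, 1], [0, 0, 0, 0.001, -0.0001, -0.0017, 1]])

```text
t: 3.02
tcp_pos: [0.4765, -0.0717, 0.0939]
eef_rot: [0.72, 0.643, 0.174, 0.195]
wrist_force: [-0.5, -0.1, 0.2]
width: -0.0003
gripper_force: 0.0
```

Request:
jog_arm(series=[[0, 0, 0, 0.0005, -0.0001, -0.0009, 1], [0, 0, 0, 0.0005, -0.0001, -0.0009, 1]])

```text
t: 3.28
tcp_pos: [0.477, -0.0719, 0.093]
eef_rot: [0.72, 0.643, 0.174, 0.195]
wrist_force: [-0.1, 0.8, -0.4]
width: 0.0001
gripper_force: 0.0
```

Request:
jog_arm(series=[[0, 0, 0, 0.0005, -0.0001, -0.0009, 1], [0, 0, 0, 0.0005, -0.0001, -0.0009, 1]])

```text
t: 3.52
tcp_pos: [0.4775, -0.072, 0.0921]
eef_rot: [0.72, 0.643, 0.174, 0.195]
wrist_force: [0.9, 0.2, 0.1]
width: -0.0
gripper_force: 0.0
```

Request:
jog_arm(series=[[0, 0, 0, 0.0005, 0, -0.0009, 1], [0, 0, 0, 0.0005, 0, -0.0009, 1]])

```text
t: 3.78
tcp_pos: [0.478, -0.072, 0.0912]
eef_rot: [0.72, 0.643, 0.174, 0.195]
wrist_force: [0.2, 0.1, 0.5]
width: 0.0
gripper_force: 0.0
```

Predicted contact is about here, so I'll carry on in steps of 1 mm.

Request:
jog_arm(series=[[0, 0, 0, 0.0005, 0, -0.0009, 1], [0, 0, 0, 0.0005, 0, -0.0009, 1]])

```text
t: 4.03
tcp_pos: [0.4785, -0.072, 0.0902]
eef_rot: [0.72, 0.643, 0.174, 0.195]
wrist_force: [-1.1, -0.3, 0.3]
width: 0.0003
gripper_force: 0.0
```

Request:
jog_arm(series=[[0, 0, 0, 0.0005, 0, -0.0009, 1], [0, 0, 0, 0.0005, 0, -0.0009, 1]])

```text
t: 4.28
tcp_pos: [0.479, -0.072, 0.0894]
eef_rot: [0.72, 0.643, 0.174, 0.195]
wrist_force: [-0.4, -0.6, -0.9]
width: 0.0003
gripper_force: 0.0
```

Request:
jog_arm(series=[[0, 0, 0, 0.0005, 0, -0.0009, 1], [0, 0, 0, 0.0005, 0, -0.0009, 1]])

```text
t: 4.53
tcp_pos: [0.4795, -0.072, 0.0885]
eef_rot: [0.72, 0.643, 0.174, 0.195]
wrist_force: [0.3, -0.0, 0.1]
width: 0.0
gripper_force: 0.0
```

Request:
jog_arm(series=[[0, 0, 0, 0.0005, 0, -0.0009, 1], [0, 0, 0, 0.0005, 0, -0.0009, 1]])

```text
t: 4.78
tcp_pos: [0.48, -0.072, 0.0876]
eef_rot: [0.72, 0.643, 0.174, 0.195]
wrist_force: [1.1, 0.2, -1.0]
width: 0.0002
gripper_force: 0.0
```

```bash
python3 - <<'E'
from h import *
from workcell import *
s=sense();Rt=R.from_quat(s["eef_rot"]).as_matrix();tip=s["tcp_pos"]+.025*Rt[:,2]
for f in("p.npy","p2.npy"):
    p=np.load(f);A=axes(p).as_matrix();print((A.T@(tip-pan(p,0,0,.012))*1e3).round(1),np.degrees(p[3]))
print(tip, np.degrees(np.arccos(-Rt[2,2])))
g=get_image("wrist");cv2.imwrite("pics/w2.png",g["color"][...,::-1])
E
```

```text
[20.3  2.5 -4.1] 25.83279071209676
[19.   1.6 -4.6] 30.43804217633417
[ 0.49254279 -0.07342556  0.06597568] 30.31845166476034
```

View pics/w2.png

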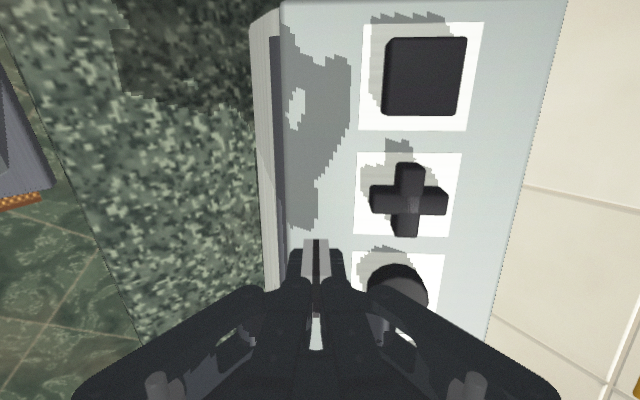

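The view shows the closed tips at (316,240), about 20 mm up the slope and just over the bare face. I'll continue down.

Request:
jog_arm(series=[[0, 0, 0, 0.0005, 0, -0.0009, 1], [0, 0, 0, 0.0005, 0, -0.0009, 1]])

```text
t: 5.08
tcp_pos: [0.4805, -0.072, 0.0867]
eef_rot: [0.72, 0.643, 0.174, 0.195]
wrist_force: [-0.6, 0.6, -0.2]
width: 0.0002
gripper_force: 0.0
```

Request:
jog_arm(series=[[0, 0, 0, 0.0005, 0, -0.0009, 1], [0, 0, 0, 0.0005, 0, -0.0009, 1]])

```text
t: 5.32
tcp_pos: [0.481, -0.072, 0.0858]
eef_rot: [0.72, 0.643, 0.174, 0.195]
wrist_force: [0.7, 0.4, -0.1]
width: 0.0003
gripper_force: 0.0
```

Request:
jog_arm(series=[[0, 0, 0, 0.0005, 0, -0.0009, 1], [0, 0, 0, 0.0005, 0, -0.0009, 1]])

```text
t: 5.58
tcp_pos: [0.4815, -0.072, 0.0849]
eef_rot: [0.72, 0.643, 0.174, 0.195]
wrist_force: [0.4, -0.3, -0.8]
width: -0.0004
gripper_force: 0.0
```

Request:
jog_arm(series=[[0, 0, 0, 0.0005, 0, -0.0009, 1], [0, 0, 0, 0.0005, 0, -0.0009, 1]])

```text
t: 5.82
tcp_pos: [0.482, -0.072, 0.084]
eef_rot: [0.72, 0.643, 0.174, 0.195]
wrist_force: [0.8, -0.2, -1.0]
width: 0.0002
gripper_force: 0.0
```

```bash
python3 - <<'E'
from h import *
from workcell import *
s=sense();g=get_image("wrist");cv2.imwrite("pics/w3.png",g["color"][...,::-1])
T=np.eye(4);T[:3,:3]=R.from_quat(s["eef_rot"]).as_matrix();T[:3,3]=s["tcp_pos"]
T2=np.eye(4)
print("tip px",proj([[0,0,.025],[0,0,.02],[0,0,.03]],g,g["hand_eye"]))
for f in("p.npy","p2.npy"):
    p=np.load(f)
    print([proj([pan(p,.07,KY[k],.027)],g,T@g["hand_eye"]).round(1).tolist() for k in("square","cross")])
E
```

```text
tip px [[315.08377408 234.5560282 ]
 [315.07588679 238.18105631]
 [315.09126229 231.11376171]]
[[[424.1, 81.7]], [[409.3, 204.1]]]
[[[426.7, 78.2]], [[411.9, 205.1]]]
```

View pics/w3.png

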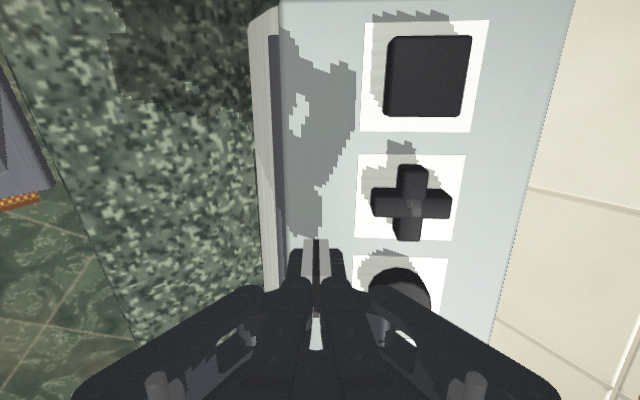

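The tips at (316,240) are almost meeting their own shadow at (308,238), so contact is near. I'll keep stepping.

Request:
jog_arm(series=[[0, 0, 0, 0.0005, 0, -0.0009, 1], [0, 0, 0, 0.0005, 0, -0.0009, 1]])

```text
t: 6.12
tcp_pos: [0.4825, -0.072, 0.0831]
eef_rot: [0.72, 0.643, 0.174, 0.195]
wrist_force: [-0.0, -1.2, 0.3]
width: -0.0005
gripper_force: 0.0
```

Request:
jog_arm(series=[[0, 0, 0, 0.0005, 0, -0.0009, 1], [0, 0, 0, 0.0005, 0, -0.0009, 1]])

```text
t: 6.38
tcp_pos: [0.483, -0.072, 0.0822]
eef_rot: [0.72, 0.643, 0.174, 0.195]
wrist_force: [0.2, 0.8, 0.6]
width: -0.0001
gripper_force: 0.0
```

```bash
python3 - <<'E'
from h import *
import workcell
from workcell import *
g=get_image("wrist")
print(tcp_to_tips,[(L,proj([[.011,0,L],[-.011,0,L]],g,g["hand_eye"])[:,1].round(1)) for L in(.0,.005,.01,.015,.02,.025,.03)])
p=np.load("p2.npy");A=axes(p).as_matrix()
T=np.eye(4);s=sense();T[:3,:3]=R.from_quat(s["eef_rot"]).as_matrix();T[:3,3]=s["tcp_pos"]
# where rays through tip pixels meet face
c2w=T@g["hand_eye"];f=200/np.tan(np.radians(g["fov_y"]/2))
K=np.array([[f,0,g["cx"]],[0,f,g["cy"]],[0,0,1]])
for px in((304,240),(316,240),(330,240)):
    u=cv2.undistortPoints(np.array([[px]],float),K,np.array(g["distortion"]))[0,0]
    d=c2w[:3,:3]@[u[0],-u[1],-1];o=c2w[:3,3];q=pan(p,0,0,.012)
    t=A[:,2]@(q-o)/(A[:,2]@d);print(px,(A.T@(o+t*d-q)*1e3).round(1))
cv2.imwrite("pics/w4.png",cv2.resize(g["color"][180:330,240:460,::-1],None,fx=3.6,fy=3.6,interpolation=cv2.INTER_CUBIC))
E
```

```text
0.025 [(0.0, array([237. , 271.9])), (0.005, array([232.9, 267. ])), (0.01, array([229.1, 262.3])), (0.015, array([225.4, 257.9])), (0.02, array([222. , 253.8])), (0.025, array([218.7, 249.8])), (0.03, array([215.6, 246.1]))]
(304, 240) [12.2  3.7 -0. ]
(316, 240) [19.5  3.7 -0. ]
(330, 240) [27.9  3.7  0. ]
```

View pics/w4.png

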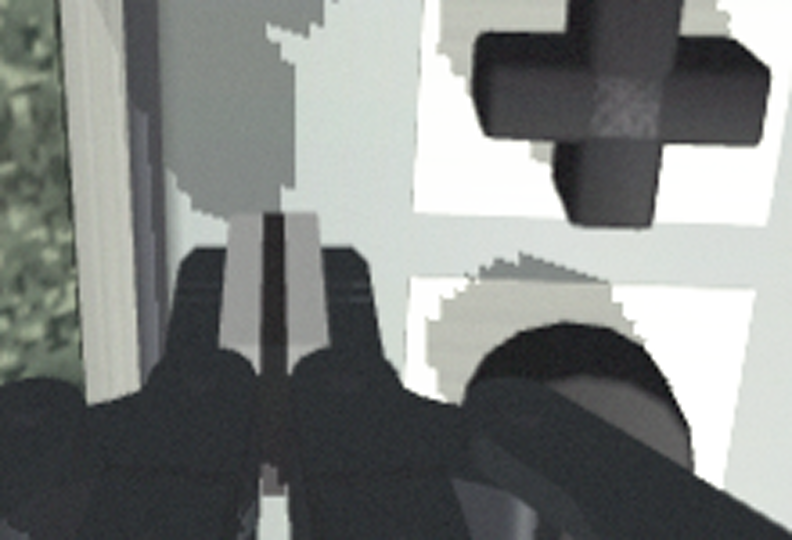

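The close crop shows the grey pads ending at about (275,212), with the shadow right beside them and still no force. I'll keep stepping down.

Request:
jog_arm(series=[[0, 0, 0, 0.0005, 0, -0.0009, 1], [0, 0, 0, 0.0005, 0, -0.0009, 1]])

```text
t: 6.68
tcp_pos: [0.4835, -0.072, 0.0813]
eef_rot: [0.72, 0.643, 0.174, 0.195]
wrist_force: [0.2, 0.5, 0.3]
width: -0.0003
gripper_force: 0.0
```

Request:
jog_arm(series=[[0, 0, 0, 0.0005, 0, -0.0009, 1], [0, 0, 0, 0.0005, 0, -0.0009, 1]])

```text
t: 6.92
tcp_pos: [0.484, -0.072, 0.0803]
eef_rot: [0.72, 0.643, 0.174, 0.195]
wrist_force: [-0.4, -0.5, -0.5]
width: 0.0
gripper_force: 0.0
```

Request:
jog_arm(series=[[0, 0, 0, 0.0005, 0, -0.0009, 1], [0, 0, 0, 0.0005, 0, -0.0009, 1]])

```text
t: 7.18
tcp_pos: [0.4845, -0.072, 0.0795]
eef_rot: [0.72, 0.643, 0.174, 0.195]
wrist_force: [-0.1, -0.5, -0.2]
width: 0.0002
gripper_force: 0.0
```

Request:
jog_arm(series=[[0, 0, 0, 0.0005, 0, -0.0009, 1], [0, 0, 0, 0.0005, 0, -0.0009, 1]])

```text
t: 7.42
tcp_pos: [0.485, -0.072, 0.0786]
eef_rot: [0.72, 0.643, 0.174, 0.195]
wrist_force: [-0.4, -0.4, -0.3]
width: -0.0002
gripper_force: 0.0
```

Request:
jog_arm(series=[[0, 0, 0, 0.0005, 0, -0.0009, 1], [0, 0, 0, 0.0005, 0, -0.0009, 1]])

```text
t: 7.68
tcp_pos: [0.4855, -0.072, 0.0777]
eef_rot: [0.72, 0.643, 0.174, 0.195]
wrist_force: [-0.3, 0.4, -0.5]
width: -0.0002
gripper_force: 0.0
```

Request:
jog_arm(series=[[0, 0, 0, 0.0005, 0, -0.0009, 1], [0, 0, 0, 0.0005, 0, -0.0009, 1]])

```text
t: 7.92
tcp_pos: [0.486, -0.072, 0.0768]
eef_rot: [0.72, 0.643, 0.174, 0.195]
wrist_force: [-1.1, -0.9, 0.5]
width: 0.0002
gripper_force: 0.0
```

```bash
cat > tri.py <<'E'
from h import *
from workcell import *
import pickle
def pose(s):
    T=np.eye(4);T[:3,:3]=R.from_quat(s["eef_rot"]).as_matrix();T[:3,3]=s["tcp_pos"];return T
def quads(img):
    m=(img.min(2)>236).astype(np.uint8);m=cv2.morphologyEx(m,cv2.MORPH_OPEN,np.ones((3,3)))
    out=[]
    for c in cv2.findContours(m,cv2.RETR_EXTERNAL,cv2.CHAIN_APPROX_NONE)[0]:
        if cv2.contourArea(c)>1200:
            h=cv2.convexHull(c)[:,0];s=h.sum(1);d=h[:,0]-h[:,1]
            out.append(np.array([h[s.argmin()],h[d.argmax()],h[s.argmax()],h[d.argmin()]]))
    return out
E
python3 - <<'E'
from tri import *
s=sense();g=get_image("wrist");pickle.dump((s,g),open("w5.pkl","wb"))
for f in("w1.pkl","w5.pkl"):
    s,g=pickle.load(open(f,"rb"));print(f,s["tcp_pos"]);[print(q.tolist()) for q in quads(g["color"])]
    print(g["color"][100,371], g["color"][60,480], g["fov_y"],g["distortion"])
E
```

```text
w1.pkl [ 0.45289191 -0.10254828  0.20947102]
[188 197 191] [212 205 190] 69.72027978444795 [0.01108757 0.         0.         0.         0.        ]
w5.pkl [ 0.4859795  -0.07201707  0.07682128]
[[421, 159], [473, 159], [458, 246], [427, 246]]
[[361, 158], [390, 158], [398, 245], [357, 244]]
[[369, 20], [499, 17], [478, 133], [366, 133]]
[253 253 251] [251 252 249] 69.72027978444795 [0.01108757 0.         0.         0.         0.        ]
```

```bash
python3 - <<'E'
from tri import *
s,g=pickle.load(open("w1.pkl","rb"));c=g["color"]
for v in (30,100,140): print(v,c[v,298:380:3].min(1).tolist())
for th in(205,215,225):
    m=(c.min(2)>th).astype(np.uint8);m[:,:295]=0;m[:,378:]=0
    for v in range(0,235,1):
        pass
    r=np.where(m[:,295:378].sum(1)>8)[0];print(th,r[np.r_[True,np.diff(r)>1]],r[np.r_[np.diff(r)>1,True]])
    for v0,v1 in((15,70),(95,145),(163,205)):
        xs=[np.where(m[v])[0][[0,-1]] for v in range(v0,v1) if m[v].any()]; print(np.percentile([x[0] for x in xs],10),[x[1] for x in xs][::10])
E
```

```text
30 [174, 173, 173, 237, 175, 165, 58, 43, 48, 44, 50, 48, 45, 46, 49, 49, 49, 51, 51, 49, 86, 244, 244, 242, 244, 183, 183, 182]
100 [180, 182, 182, 237, 236, 163, 206, 165, 165, 166, 85, 41, 48, 48, 53, 33, 168, 210, 237, 242, 240, 243, 243, 242, 187, 186, 189, 188]
140 [180, 181, 184, 236, 238, 239, 239, 239, 239, 237, 101, 45, 47, 46, 46, 213, 240, 239, 240, 241, 240, 238, 239, 195, 188, 191, 192, 189]
205 [  8  90 159 218 255] [ 76 147 209 230 262]
305.0 [np.int64(373), np.int64(372), np.int64(371), np.int64(371), np.int64(371), np.int64(370)]
306.0 [np.int64(368), np.int64(368), np.int64(367), np.int64(367), np.int64(366)]
307.0 [np.int64(365), np.int64(364), np.int64(364), np.int64(363), np.int64(363)]
215 [  9  90 160 218 255] [ 76 147 209 230 262]
305.0 [np.int64(372), np.int64(371), np.int64(371), np.int64(371), np.int64(370), np.int64(370)]
306.0 [np.int64(368), np.int64(367), np.int64(367), np.int64(366), np.int64(366)]
308.0 [np.int64(364), np.int64(364), np.int64(364), np.int64(363), np.int64(363)]
225 [  9  91 160 219 255] [ 75 146 208 230 262]
305.0 [np.int64(372), np.int64(371), np.int64(371), np.int64(370), np.int64(370), np.int64(369)]
306.0 [np.int64(368), np.int64(367), np.int64(367), np.int64(366), np.int64(366)]
308.0 [np.int64(364), np.int64(364), np.int64(363), np.int64(363), np.int64(363)]
```

```bash
python3 - <<'E'
from tri import *
a=np.array([(373,8.5),(370,76.5),(368.5,90),(366,147.5),(306,90),(307,147.5)])
b=np.array([(499.5,17),(478.5,133.5),(473.5,158.5),(458.5,246.5),(361,158),(357,245)])
V=[pickle.load(open(f,"rb")) for f in("w1.pkl","w5.pkl")]
C=[pose(s)@g["hand_eye"] for s,g in V]
X=[]
for i in range(6):
    r=least_squares(lambda x:np.r_[proj([x],V[0][1],C[0])[0]-a[i],proj([x],V[1][1],C[1])[0]-b[i]],[.53,-.05,.09]);X.append(r.x)
    print(r.x.round(4),r.fun.round(1))
p=np.load("p2.npy");A=axes(p).as_matrix()
for x in X: print("panel coords",(A.T@(x-pan(p,0,0,.012))*1e3).round(1))
s=V[1][0];tip=s["tcp_pos"]+.025*R.from_quat(s["eef_rot"]).as_matrix()[:,2]
print("tip",(A.T@(tip-pan(p,0,0,.012))*1e3).round(1))
E
```

```text
[0.5681 0.0347 0.1154] [ 0. -0. -0.  0.]
[ 0.5637 -0.0147  0.1148] [ 0.4 -0.9 -0.2  0.5]
[ 0.5604 -0.0262  0.1158] [-0.   0.1  0.  -0. ]
[ 0.5558 -0.0759  0.1155] [ 0.4 -0.4 -0.2  0.3]
[ 0.5137 -0.0207  0.0861] [-0.5  0.7  0.3 -0.4]
[ 0.5096 -0.0717  0.0841] [ 0.3 -0.2 -0.2  0.1]
panel coords [ 98.1 117.7   6.2]
panel coords [98.9 68.1  5.1]
panel coords [97.7 56.3  6.9]
panel coords [98.5  6.4  6.1]
panel coords [42.1 56.4  5.1]
panel coords [42.6  5.3  2.5]
tip [ 18.7   2.3 -16.9]
```

Stereo from the wrist puts the face about where the model has it, or 2–6 mm higher, with a lean of about 32°. The tips in the image project as much shorter than 25 mm ahead of the TCP, so they still hang about 10 mm above the face. I'll continue by feel.

Request:
jog_arm(series=[[0, 0, 0, 0.0007, 0, -0.0013, 1], [0, 0, 0, 0.0007, 0, -0.0013, 1]])

```text
t: 8.22
tcp_pos: [0.4867, -0.072, 0.0755]
eef_rot: [0.72, 0.643, 0.174, 0.195]
wrist_force: [0.5, 0.1, -0.5]
width: 0.0
gripper_force: 0.0
```

Request:
jog_arm(series=[[0, 0, 0, 0.0007, 0, -0.0013, 1], [0, 0, 0, 0.0007, 0, -0.0013, 1]])

```text
t: 8.48
tcp_pos: [0.4874, -0.0723, 0.0746]
eef_rot: [0.72, 0.643, 0.174, 0.195]
wrist_force: [0.5, -0.7, -0.0]
width: -0.0
gripper_force: 0.0
```

```bash
python3 - <<'E'
from tri import *
s=sense();g=get_image("wrist");print(s["q"],s["joint_torque"],s["wrist_torque"])
cv2.imwrite("pics/w6.png",cv2.resize(g["color"][150:400,180:460,::-1],None,fx=2.4,fy=2.4,interpolation=cv2.INTER_CUBIC))
g=get_image("scene");cv2.imwrite("pics/s6.png",cv2.resize(g["color"][100:240,270:450,::-1],None,fx=4.2,fy=4.2,interpolation=cv2.INTER_CUBIC))
E
```

```text
[-0.19889965  0.23297482  2.3583618   1.09036682  0.04972585 -1.16326971] [ 2.18645262e-03 -2.72279119e+01 -1.39966920e+01  9.43886186e-02
 -8.45494587e-01 -6.08122966e-03] [ 0.01612887  0.25172635 -0.04842025]
```

View pics/s6.png

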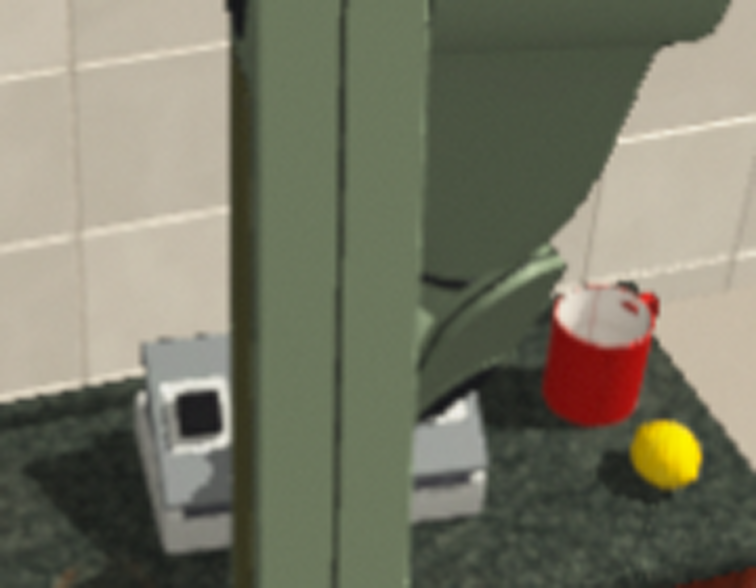

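The scene crop shows that the arm hides the console; the mug at (600,355) and the lemon at (665,455) are undisturbed. q5 is at its lower limit here, so I'll back off and refit with both wrist views.

Request:
jog_arm(series=[[0, 0, 0, -0.012, 0.001, 0.0205, 1], [0, 0, 0, -0.02, 0.002, 0.035, 1], [0, 0, 0, -0.02, 0.002, 0.035, 1]])

```text
t: 8.95
tcp_pos: [0.467, -0.0704, 0.11]
eef_rot: [0.72, 0.643, 0.174, 0.195]
wrist_force: [-0.3, -0.6, -0.6]
width: 0.0002
gripper_force: 0.0
```

```bash
python3 - <<'E'
from tri import *
from workcell import sense
V=[pickle.load(open(f,"rb")) for f in("w1.pkl","w5.pkl")]
C=[pose(s)@g["hand_eye"] for s,g in V]
a=np.array([(373,8.5),(370,76.5),(368.5,90),(366,147.5),(306,90),(307,147.5),(364.5,159.5),(363,209),(394,273)])
b=np.array([(499.5,17),(478.5,133.5),(473.5,158.5),(458.5,246.5),(361,158),(357,245)])
kt=np.array([(336.8,40.9),(335.6,119.7),(334.5,185.9)])
def pts(p,A,B): return [pan(p,.07+i*A,y+j*B,.012) for i,y,j in((1,.093,1),(1,.093,-1),(1,.031,1),(1,.031,-1),(-1,.031,1),(-1,.031,-1),(1,-.031,1),(1,-.031,-1))]
def res(v):
    p=v[:4];P=pts(p,v[4],v[5]);off=v[6:9]
    C0,C1=[c.copy() for c in C];C0[:3,3]+=off;C1[:3,3]+=off
    return np.r_[(proj(P+[pan(p,.135,-.13,.012)],V[0][1],C0)-a).ravel(),(proj([pan(p,.07,y,.027) for y in(.093,.031,-.031)],V[0][1],C0)-kt).ravel(),
      (proj(P[:6],V[1][1],C1)-b).ravel(),off/.002]
r=least_squares(res,[.549,-.081,-.118,.55,.028,.025,0,0,0]);p=r.x
print(p.round(4),np.degrees(p[2:4]));print(r.fun.reshape(-1)[:-3].reshape(-1,2).round(1).tolist())
print(np.sqrt(np.diag(np.linalg.inv(r.jac.T@r.jac))).round(4))
np.save("p3.npy",p[:4])
for k,y in KY.items(): print(k,pan(p,.07,y,.027))
s=sense();print(s["q"])
E
```

```text
[ 0.5492 -0.0814 -0.1163  0.5677  0.0281  0.025  -0.     -0.     -0.002 ] [-6.66121233 32.52528406]
[[0.5, -0.3], [-0.1, -1.1], [0.7, 0.3], [0.2, -0.3], [-0.1, 0.9], [-0.2, -1.0], [1.1, 0.4], [0.1, -0.2], [0.6, 1.1], [0.4, -0.2], [0.3, 1.2], [0.3, 2.9], [-0.1, -0.6], [-0.8, 0.4], [-0.2, -0.3], [-1.0, -0.0], [0.1, -0.7], [-0.5, -0.6]]
[0.0022 0.002  0.0037 0.0148 0.0002 0.0002 0.002  0.002  0.0011]
square [0.53461416 0.01390289 0.11040219]
cross [ 0.52742226 -0.04767857  0.11040219]
round [ 0.52023036 -0.10926003  0.11040219]
bar [ 0.51303847 -0.1708415   0.11040219]
[-0.20514981  0.12896849  2.34995711  0.33168109  0.14349531 -0.40780476]
```

```bash
python3 - <<'E'
from h import *
from workcell import *
p=np.load("p3.npy");s=sense()
for h in(.05,.02): print(delta(p,.07,-.031,h,s))
print("n",axes(p).as_matrix()[:,2])
E
```

```text
(array([-0.27, -2.21, -0.17]), array([ 0.0212, -0.0351,  0.051 ]))
(array([-0.27, -2.21, -0.17]), array([ 0.0372, -0.037 ,  0.0257]))
n [-0.53404213  0.06236904  0.84315426]
```

Request:
jog_arm(series=[[-0.3, -2.2, -0.2, 0.0, -0.017, 0.051, 1], [-0.3, -2.2, -0.2, 0.0212, -0.0351, 0.051, 1], [-0.3, -2.2, -0.2, 0.0292, -0.036, 0.0383, 1], [-0.3, -2.2, -0.2, 0.0372, -0.037, 0.0257, 1], [-0.3, -2.2, -0.2, 0.0372, -0.037, 0.0257, 1]])

```text
t: 9.57
tcp_pos: [0.5042, -0.1072, 0.1343]
eef_rot: [0.718, 0.638, 0.186, 0.208]
wrist_force: [-0.0, -0.4, 0.6]
width: -0.0001
gripper_force: 0.0
```

```bash
cat > st.py <<'E'
from h import *
from workcell import *
import sys
k=sys.argv[1];p=np.load("p3.npy");s=sense();A=axes(p).as_matrix();Rt=R.from_quat(s["eef_rot"]).as_matrix()
tip=s["tcp_pos"]+.025*Rt[:,2]
print("t",round(s["t"],2),"q",s["q"].round(3),"tip(panel,rel key) mm",((A.T@(tip-pan(p,.07,KY[k],.012)))*1e3).round(1),"ori err",(R.from_matrix(np.c_[A[:,1],A[:,0],-A[:,2]])*R.from_matrix(Rt).inv()).as_rotvec(degrees=True).round(2),"F panel",(A.T@s["wrist_force"]).round(1))
E
python3 st.py round
```

```text
t 9.57 q [-0.288  0.143  2.258  0.473  0.203 -0.609] tip(panel,rel key) mm [-0.8  0.2 18.8] ori err [-0.06 -0.12  0.03] F panel [ 0.3 -0.4  0.5]
```

Request:
jog_arm(series=[[0, 0, 0, 0.0021, 0, -0.0025, 1], [0, 0, 0, 0.0037, -0.0002, -0.005, 1], [0, 0, 0, 0.0037, -0.0002, -0.005, 1]])

```text
t: 9.95
tcp_pos: [0.5083, -0.1074, 0.1303]
eef_rot: [0.717, 0.638, 0.186, 0.209]
wrist_force: [0.5, -1.1, 0.7]
width: -0.0001
gripper_force: 0.0
```

Request:
jog_arm(series=[[0, 0, 0, 0.0021, -0.0002, -0.0034, 1], [0, 0, 0, 0.0021, -0.0002, -0.0034, 1]])

```text
t: 10.2
tcp_pos: [0.5104, -0.1076, 0.1266]
eef_rot: [0.717, 0.638, 0.186, 0.209]
wrist_force: [-0.7, -0.5, -0.0]
width: -0.0001
gripper_force: 0.0
```

Request:
jog_arm(series=[[0, 0, 0, 0.0021, -0.0002, -0.0034, 1], [0, 0, 0, 0.0021, -0.0002, -0.0034, 1]])

```text
t: 10.45
tcp_pos: [0.5125, -0.1078, 0.1231]
eef_rot: [0.717, 0.638, 0.186, 0.209]
wrist_force: [-1.2, -0.2, -0.3]
width: -0.0002
gripper_force: 0.0
```

Request:
jog_arm(series=[[0, 0, 0, 0.0016, -0.0002, -0.0025, 1], [0, 0, 0, 0.0016, -0.0002, -0.0025, 1]])

```text
t: 10.7
tcp_pos: [0.5141, -0.108, 0.1207]
eef_rot: [0.717, 0.638, 0.186, 0.209]
wrist_force: [-0.3, 0.0, 0.0]
width: -0.0003
gripper_force: 0.0
```

```bash
python3 st.py round
```

```text
t 10.7 q [-0.283  0.182  2.26   0.572  0.165 -0.706] tip(panel,rel key) mm [0.3 0.5 2. ] ori err [-0.02 -0.02  0.02] F panel [-0.2  0.   0.2]
```

Request:
jog_arm(series=[[0, 0, 0, 0.0016, -0.0002, -0.0025, 1], [0, 0, 0, 0.0016, -0.0002, -0.0025, 1]])

```text
t: 10.95
tcp_pos: [0.5157, -0.1083, 0.1182]
eef_rot: [0.717, 0.638, 0.186, 0.209]
wrist_force: [0.5, 0.1, 0.3]
width: 0.0002
gripper_force: 0.0
```

Request:
jog_arm(series=[[0, 0, 0, 0.0016, -0.0002, -0.0025, 1], [0, 0, 0, 0.0016, -0.0002, -0.0025, 1]])

```text
t: 11.2
tcp_pos: [0.5173, -0.1085, 0.1157]
eef_rot: [0.717, 0.638, 0.186, 0.209]
wrist_force: [-0.3, 1.4, 0.4]
width: 0.0002
gripper_force: 0.0
```

Request:
jog_arm(series=[[0, 0, 0, 0.0016, -0.0002, -0.0025, 1], [0, 0, 0, 0.0016, -0.0002, -0.0025, 1]])

```text
t: 11.45
tcp_pos: [0.5191, -0.1087, 0.1134]
eef_rot: [0.717, 0.638, 0.186, 0.209]
wrist_force: [-0.2, 0.1, 0.3]
width: 0.0001
gripper_force: 0.4
```

```bash
python3 st.py round
```

```text
t 11.45 q [-0.281  0.202  2.26   0.643  0.147 -0.776] tip(panel,rel key) mm [ 0.6  0.4 -6.8] ori err [-0.01  0.01  0.03] F panel [-0.   0.1  0.4]
```

Request:
jog_arm(series=[[0, 0, 0, 0.0011, -0.0001, -0.0017, 1], [0, 0, 0, 0.0011, -0.0001, -0.0017, 1]])

```text
t: 11.7
tcp_pos: [0.5202, -0.1088, 0.1119]
eef_rot: [0.717, 0.638, 0.186, 0.209]
wrist_force: [-0.9, 0.6, 1.8]
width: -0.0002
gripper_force: 1.1
```

Request:
jog_arm(series=[[0, 0, 0, 0.0011, -0.0001, -0.0017, 1], [0, 0, 0, 0.0011, -0.0001, -0.0017, 1]])

```text
t: 11.95
tcp_pos: [0.5213, -0.1089, 0.1102]
eef_rot: [0.717, 0.638, 0.186, 0.209]
wrist_force: [-1.4, 0.3, 3.3]
width: -0.0
gripper_force: 1.8
```

```bash
python3 st.py round
```

```text
t 11.95 q [-0.279  0.211  2.26   0.68   0.139 -0.813] tip(panel,rel key) mm [  0.7   0.4 -10.7] ori err [-0.    0.02  0.03] F panel [0.6 0.1 3.5]
```

Contact: 3.5 N, square to the panel. I'll press down to the stop.

Request:
jog_arm(series=[[0, 0, 0, 0.0016, -0.0002, -0.0025, 1], [0, 0, 0, 0.0037, -0.0004, -0.0059, 1], [0, 0, 0, 0.0037, -0.0004, -0.0059, 1]])

```text
t: 12.32
tcp_pos: [0.5252, -0.1094, 0.1044]
eef_rot: [0.717, 0.638, 0.186, 0.21]
wrist_force: [-3.1, 0.8, 5.7]
width: 0.0004
gripper_force: 3.2
```

Request:
jog_arm(series=[[0, 0, 0, 0.0005, -0.0001, -0.0008, 1], [0, 0, 0, 0.0005, -0.0001, -0.0008, 1]])

```text
t: 12.58
tcp_pos: [0.5256, -0.1095, 0.1038]
eef_rot: [0.717, 0.638, 0.186, 0.21]
wrist_force: [-3.6, -0.1, 7.2]
width: -0.0001
gripper_force: 4.2
```

```bash
python3 st.py round
```

```text
t 12.57 q [-0.278  0.229  2.26   0.767  0.125 -0.899] tip(panel,rel key) mm [  1.    0.4 -18.5] ori err [0.01 0.06 0.03] F panel [ 0.9 -0.5  8. ]
```

Request:
jog_arm(series=[[0, 0, 0, 0.0005, -0.0001, -0.0008, 1], [0, 0, 0, 0.0005, -0.0001, -0.0008, 1]])

```text
t: 12.82
tcp_pos: [0.526, -0.1095, 0.1033]
eef_rot: [0.717, 0.638, 0.187, 0.21]
wrist_force: [-6.3, 0.9, 11.8]
width: 0.0003
gripper_force: 6.4
```

Request:
jog_arm(series=[[0, 0, 0, 0.0005, 0, -0.0007, 1], [0, 0, 0, 0.0005, 0, -0.0007, 1]])

```text
t: 13.08
tcp_pos: [0.5264, -0.1096, 0.1028]
eef_rot: [0.717, 0.638, 0.187, 0.21]
wrist_force: [-9.5, 0.9, 14.5]
width: -0.0003
gripper_force: 8.5
```

```bash
python3 st.py round
```

```text
t 13.07 q [-0.277  0.232  2.26   0.789  0.122 -0.92 ] tip(panel,rel key) mm [  1.1   0.4 -19.7] ori err [0.02 0.11 0.03] F panel [-0.2 -0.2 17.3]
```

Request:
jog_arm(series=[[0, 0, 0, -0.0001, 0, 0.0002, 1], [0, 0, 0, -0.0001, 0, 0.0002, 1], [0, 0, 0, -0.0001, 0, 0.0002, 1], [0, 0, 0, -0.0001, 0, 0.0002, 1], [0, 0, 0, -0.0001, 0, 0.0002, 1], [0, 0, 0, -0.0001, 0, 0.0002, 1], [0, 0, 0, -0.0001, 0, 0.0002, 1], [0, 0, 0, -0.0001, 0, 0.0002, 1], [0, 0, 0, -0.0001, 0, 0.0002, 1]])

```text
t: 14.2
tcp_pos: [0.5263, -0.1095, 0.103]
eef_rot: [0.717, 0.638, 0.187, 0.21]
wrist_force: [-8.6, 0.8, 13.5]
width: -0.0001
gripper_force: 7.8
```

Request:
jog_arm(series=[[0, 0, 0, -0.0053, 0.0006, 0.0084, 1], [0, 0, 0, -0.0187, 0.0022, 0.0295, 1], [0, 0, 0, -0.0187, 0.0022, 0.0295, 1], [0, 0, 0, -0.0137, 0.045, 0.0295, 1], [0, 0, 0, -0.0087, 0.088, 0.0295, 1], [0, 0, 0, -0.0048, 0.1253, 0.0292, 1], [0, 0, 0, -0.0048, 0.1253, 0.0292, 1], [0, 0, 0, -0.0048, 0.1253, 0.0292, 1]])

```text
t: 15.2
tcp_pos: [0.5215, 0.0174, 0.13]
eef_rot: [0.717, 0.639, 0.186, 0.208]
wrist_force: [-0.2, -0.0, 0.8]
width: 0.0001
gripper_force: 0.0
```

```bash
python3 st.py square; python3 -c "
from tri import *
s=sense();g=get_image('wrist');p=np.load('p3.npy')
for k,y in KY.items(): print(k,proj([pan(p,.07,y,.027)],g,pose(s)@g['hand_eye']).round(1))
cv2.imwrite('pics/w7.png',g['color'][...,::-1])"
```

```text
t 15.2 q [ 0.071  0.162  2.249 -0.524  0.198  0.673] tip(panel,rel key) mm [-0.8  1.9 13.7] ori err [-0.06 -0.11 -0.07] F panel [ 0.3 -0.   0.8]
square [[316.4 238.2]]
cross [[316.3 317.4]]
round [[316.2 383. ]]
bar [[316.1 438.3]]
```

View pics/w7.png

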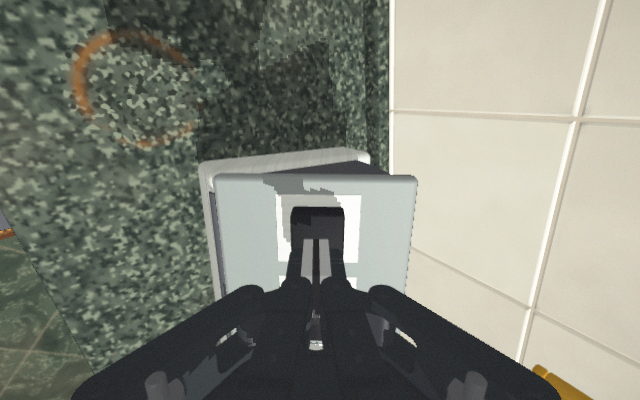

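The view shows the tips in line with the square key, whose top edge is at (318,207), and clear of the cross. I'll descend.

Request:
jog_arm(series=[[0, 0, 0, 0.0035, -0.0014, -0.006, 1], [0, 0, 0, 0.0075, -0.0025, -0.012, 1], [0, 0, 0, 0.0105, -0.0027, -0.0169, 1], [0, 0, 0, 0.0105, -0.0027, -0.0169, 1]])

```text
t: 15.75
tcp_pos: [0.5317, 0.0122, 0.1131]
eef_rot: [0.718, 0.638, 0.185, 0.208]
wrist_force: [-0.3, 1.1, 0.3]
width: 0.0004
gripper_force: 0.0
```

```bash
python3 st.py square
```

```text
t 15.75 q [ 0.057  0.207  2.253 -0.646  0.155  0.788] tip(panel,rel key) mm [-0.9 -2.  -6.3] ori err [-0.01 -0.14  0.08] F panel [-0.2  1.   0.5]
```

Request:
jog_arm(series=[[0, 0, 0, 0.0016, -0.0002, -0.0025, 1], [0, 0, 0, 0.0032, -0.0004, -0.005, 1], [0, 0, 0, 0.0032, -0.0004, -0.005, 1]])

```text
t: 16.12
tcp_pos: [0.5348, 0.0123, 0.1091]
eef_rot: [0.717, 0.638, 0.186, 0.209]
wrist_force: [-2.3, -2.3, 1.7]
width: -0.0001
gripper_force: 1.3
```

```bash
python3 st.py square
```

```text
t 16.12 q [ 0.057  0.218  2.253 -0.702  0.145  0.843] tip(panel,rel key) mm [ -0.4  -1.6 -11.3] ori err [ 0.02 -0.05  0.06] F panel [-0.8 -2.6  2.5]
```

Request:
jog_arm(series=[[0, 0, 0, 0.0016, -0.0002, -0.0025, 1], [0, 0, 0, 0.0034, -0.0004, -0.0055, 1], [0, 0, 0, 0.0034, -0.0004, -0.0055, 1]])

```text
t: 16.5
tcp_pos: [0.5384, 0.0119, 0.1038]
eef_rot: [0.717, 0.638, 0.186, 0.209]
wrist_force: [-3.9, -3.7, 5.5]
width: -0.0001
gripper_force: 3.2
```

```bash
python3 st.py square
```

```text
t 16.5 q [ 0.055  0.233  2.253 -0.771  0.133  0.912] tip(panel,rel key) mm [ -0.2  -1.6 -17.7] ori err [ 0.03 -0.02  0.05] F panel [ 0.1 -4.1  6.5]
```

Request:
jog_arm(series=[[0, 0, 0, 0.0005, -0.0001, -0.0008, 1], [0, 0, 0, 0.0005, -0.0001, -0.0008, 1]])

```text
t: 16.75
tcp_pos: [0.5388, 0.0119, 0.1032]
eef_rot: [0.717, 0.638, 0.186, 0.209]
wrist_force: [-4.8, -3.2, 5.7]
width: -0.0003
gripper_force: 3.9
```

```bash
python3 st.py square
```

```text
t 16.75 q [ 0.055  0.234  2.253 -0.782  0.132  0.923] tip(panel,rel key) mm [ -0.2  -1.6 -18.4] ori err [ 0.03 -0.01  0.05] F panel [-0.6 -3.8  7.2]
```

Request:
jog_arm(series=[[0, 0, 0, 0.0004, -0.0006, -0.0007, 1], [0, 0, 0, 0.0004, -0.0006, -0.0007, 1]])

```text
t: 17.0
tcp_pos: [0.5392, 0.0117, 0.1028]
eef_rot: [0.717, 0.638, 0.186, 0.209]
wrist_force: [-7.6, -1.1, 8.3]
width: 0.0001
gripper_force: 5.6
```

Request:
jog_arm(series=[[0, 0, 0, 0.0003, -0.0003, -0.0006, 1], [0, 0, 0, 0.0003, -0.0003, -0.0006, 1]])

```text
t: 17.25
tcp_pos: [0.5395, 0.0116, 0.1024]
eef_rot: [0.717, 0.638, 0.187, 0.209]
wrist_force: [-8.0, 0.6, 10.6]
width: -0.0001
gripper_force: 7.1
```

```bash
python3 st.py square
```

```text
t 17.25 q [ 0.053  0.237  2.254 -0.795  0.127  0.934] tip(panel,rel key) mm [  0.   -1.7 -19.5] ori err [-0.03  0.07 -0.01] F panel [-1.1 -0.3 13.3]
```

Request:
jog_arm(series=[[0, 0, 0, 0.0001, 0, -0.0002, 1], [0, 0, 0, 0.0001, 0, -0.0002, 1], [0, 0, 0, 0.0001, 0, -0.0002, 1], [0, 0, 0, 0.0001, 0, -0.0002, 1], [0, 0, 0, 0.0001, 0, -0.0002, 1], [0, 0, 0, 0.0001, 0, -0.0002, 1], [0, 0, 0, 0.0001, 0, -0.0002, 1], [0, 0, 0, 0.0001, 0, -0.0002, 1], [0, 0, 0, 0.0001, 0, -0.0002, 1]])

```text
t: 18.38
tcp_pos: [0.5395, 0.0116, 0.1023]
eef_rot: [0.717, 0.638, 0.187, 0.209]
wrist_force: [-9.7, -0.2, 10.7]
width: 0.0002
gripper_force: 7.5
```

Request:
jog_arm(series=[[0, 0, 0, -0.0053, 0.0006, 0.0084, 1], [0, 0, 0, -0.0187, 0.0022, 0.0295, 1], [0, 0, 0, -0.0187, 0.0022, 0.0295, 1], [0, 0, 0, -0.0242, -0.045, 0.0295, 1], [0, 0, 0, -0.0297, -0.092, 0.0295, 1], [0, 0, 0, -0.0352, -0.139, 0.0295, 1], [0, 0, 0, -0.0401, -0.181, 0.0295, 1], [0, 0, 0, -0.0401, -0.181, 0.0295, 1], [0, 0, 0, -0.0401, -0.181, 0.0295, 1]])

```text
t: 19.5
tcp_pos: [0.5, -0.1666, 0.1296]
eef_rot: [0.718, 0.638, 0.185, 0.208]
wrist_force: [2.0, -0.7, -0.6]
width: 0.0
gripper_force: 0.0
```

```bash
python3 st.py bar
```

```text
t 19.5 q [-0.447  0.174  2.234  0.736  0.26  -1.002] tip(panel,rel key) mm [-1.1  2.7 13.4] ori err [ 0.02 -0.22  0.03] F panel [ 1.4 -0.4 -1.7]
```

Request:
jog_arm(series=[[0, 0, 0, 0.0007, -0.0015, 0.0005, 1], [0, 0, 0, 0.0007, -0.0015, 0.0005, 1], [0, 0, 0, 0.0007, -0.0015, 0.0005, 1]])

```text
t: 19.88
tcp_pos: [0.5006, -0.1656, 0.1305]
eef_rot: [0.717, 0.639, 0.185, 0.208]
wrist_force: [0.9, 0.5, 0.7]
width: 0.0
gripper_force: 0.0
```

```bash
python3 st.py bar
```

```text
t 19.88 q [-0.446  0.173  2.232  0.729  0.264 -0.994] tip(panel,rel key) mm [-0.2  3.7 13.9] ori err [-0.05 -0.23 -0.05] F panel [1.1 0.6 0.1]
```

Request:
jog_arm(series=[[0, 0, 0, -0.0004, -0.0037, 0, 1], [0, 0, 0, -0.0004, -0.0037, 0, 1], [0, 0, 0, -0.0004, -0.0037, 0, 1]])

```text
t: 20.25
tcp_pos: [0.5003, -0.1701, 0.1311]
eef_rot: [0.717, 0.638, 0.185, 0.208]
wrist_force: [0.0, -0.3, 0.5]
width: 0.0001
gripper_force: 0.0
```

```bash
python3 st.py bar
```

```text
t 20.25 q [-0.457  0.174  2.229  0.74   0.269 -1.012] tip(panel,rel key) mm [ 0.4 -0.7 14.3] ori err [-0.04 -0.15  0.01] F panel [ 0.3 -0.3  0.4]
```

Centred, so I'll descend on the bar.

Request:
jog_arm(series=[[0, 0, 0, 0.0035, -0.0004, -0.0055, 1], [0, 0, 0, 0.007, -0.0008, -0.011, 1], [0, 0, 0, 0.0107, -0.0012, -0.0169, 1], [0, 0, 0, 0.0107, -0.0012, -0.0169, 1]])

```text
t: 20.75
tcp_pos: [0.5111, -0.1715, 0.1135]
eef_rot: [0.718, 0.638, 0.185, 0.208]
wrist_force: [0.2, -0.3, 0.4]
width: 0.0001
gripper_force: 0.0
```

```bash
python3 st.py bar
```

```text
t 20.75 q [-0.447  0.219  2.231  0.861  0.232 -1.129] tip(panel,rel key) mm [ 0.1 -0.9 -6.4] ori err [-0.06 -0.2   0.04] F panel [ 0.5 -0.3  0.2]
```

Request:
jog_arm(series=[[0, 0, 0, 0.0016, -0.0002, -0.0025, 1], [0, 0, 0, 0.0032, -0.0004, -0.005, 1], [0, 0, 0, 0.0032, -0.0004, -0.005, 1]])

```text
t: 21.12
tcp_pos: [0.5142, -0.1719, 0.1092]
eef_rot: [0.718, 0.638, 0.185, 0.208]
wrist_force: [-2.6, 1.0, 2.9]
width: -0.0001
gripper_force: 1.7
```

```bash
python3 st.py bar
```

```text
t 21.12 q [-0.445  0.231  2.231  0.903  0.222 -1.17 ] tip(panel,rel key) mm [  0.4  -0.9 -11.7] ori err [-0.05 -0.15  0.03] F panel [-0.7  0.7  3.9]
```

Request:
jog_arm(series=[[0, 0, 0, 0.0016, -0.0002, -0.0025, 1], [0, 0, 0, 0.0037, -0.0004, -0.0059, 1], [0, 0, 0, 0.0037, -0.0004, -0.0059, 1]])

```text
t: 21.5
tcp_pos: [0.5181, -0.1724, 0.1035]
eef_rot: [0.718, 0.638, 0.186, 0.208]
wrist_force: [-4.4, 1.2, 7.3]
width: 0.0
gripper_force: 4.5
```

Request:
jog_arm(series=[[0, 0, 0, 0.0004, 0, -0.0007, 1], [0, 0, 0, 0.0004, 0, -0.0007, 1]])

```text
t: 21.75
tcp_pos: [0.5184, -0.1724, 0.1032]
eef_rot: [0.717, 0.638, 0.186, 0.209]
wrist_force: [-7.5, 1.3, 10.1]
width: 0.0001
gripper_force: 6.1
```

```bash
python3 st.py bar
```

```text
t 21.75 q [-0.441  0.247  2.231  0.964  0.21  -1.23 ] tip(panel,rel key) mm [  0.7  -0.9 -19. ] ori err [-0.01 -0.08  0.03] F panel [-1.   0.5 12.6]
```

Bottomed at 12.6 N. I'll add a touch, hold, then retract clear.

Request:
jog_arm(series=[[0, 0, 0, 0.0002, 0, -0.0004, 1], [0, 0, 0, 0.0002, 0, -0.0004, 1], [0, 0, 0, 0.0002, 0, -0.0004, 1], [0, 0, 0, 0.0002, 0, -0.0004, 1], [0, 0, 0, 0.0002, 0, -0.0004, 1], [0, 0, 0, 0.0002, 0, -0.0004, 1], [0, 0, 0, 0.0002, 0, -0.0004, 1], [0, 0, 0, 0.0002, 0, -0.0004, 1], [0, 0, 0, 0.0002, 0, -0.0004, 1]])

```text
t: 22.88
tcp_pos: [0.5185, -0.1724, 0.103]
eef_rot: [0.717, 0.638, 0.186, 0.209]
wrist_force: [-7.4, 1.2, 11.1]
width: -0.0
gripper_force: 6.9
```

Request:
jog_arm(series=[[0, 0, 0, -0.0053, 0.0006, 0.0084, 1], [0, 0, 0, -0.0187, 0.0022, 0.0295, 1], [0, 0, 0, -0.04, 0.0047, 0.063, 1], [0, 0, 0, -0.06, 0.007, 0.095, 1], [0, 0, 0, -0.08, 0.01, 0.13, 1], [0, 0, 0, -0.08, 0.01, 0.13, 1], [0, 0, 0, -0.08, 0.01, 0.13, 1]])

```text
t: 23.75
tcp_pos: [0.4384, -0.1622, 0.2313]
eef_rot: [0.718, 0.638, 0.185, 0.208]
wrist_force: [0.7, 0.0, 0.1]
width: 0.0
gripper_force: 0.0
```

```bash
python3 - <<'E'
from tri import *
s=sense();g=get_image("wrist");print(s["t"],s["tcp_pos"],s["joint_vel"].round(3),s["wrist_force"])
p=np.load('p3.npy')
c=g["color"].max(2);m=(c<60).astype(np.uint8);n,l,st,ce=cv2.connectedComponentsWithStats(m)
print([(ce[i].round(1).tolist(),int(st[i,4])) for i in range(1,n) if st[i,4]>200])
C=pose(s)@g["hand_eye"]
for k,y in KY.items(): print(k,"up",proj([pan(p,.07,y,.027)],g,C).round(1),"3.5mm down",proj([pan(p,.07,y,.0235)],g,C).round(1))
E
```

```text
23.75 [ 0.43842627 -0.16218428  0.23132713] [ 0.004  0.021  0.008 -0.004  0.004  0.003] [0.66677852 0.00911584 0.07956715]
[([19.2, 65.8], 361), ([314.1, 48.6], 1055), ([314.3, 119.5], 985), ([526.0, 176.0], 1150), ([314.8, 180.3], 691), ([318.5, 346.7], 35372)]
square up [[313.4 -37. ]] 3.5mm down [[313.4 -35.1]]
cross up [[313.6  48.4]] 3.5mm down [[313.7  49. ]]
round up [[313.9 120.7]] 3.5mm down [[313.9 120.4]]
bar up [[314. 183.]] 3.5mm down [[314.1 182. ]]
```

```bash
python3 -c "
from workcell import sign_off
print(sign_off())"
```

```text
the job is handed in; nothing more can be done
None
```

I pressed the round, square and bar keys in that order, each to its stop at about 13–17 N, held for about a second and released; I never went down on the cross key, and the arm finished clear and touching nothing when I handed the job in at 24 s.

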